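# Free the drive cap of the food cutter, whichever way it is threaded

### The arm

A 6-joint arm with a two-finger parallel gripper is mounted at the origin on the work surface. World frame = base frame: x ahead of the robot, y to its left, z up, the work surface at z = 0. Lengths are in m, angles in rad, forces in N, time in s.
With the tool pointing down it reaches from about 0.4 to 0.825 m from the base axis. Payload 7 kg.
Tool frame: the origin (TCP) lies at the centre of the arm's flange, where the gripper is bolted on; the fingertips stand 178 mm ahead of it and the grasp point (between the pads) lies 159 mm ahead of it; z points along the fingers, y is the direction in which the jaws open and shut (so a half turn about z gives the same grasp; the last joint's range is limited). The gripper opens to 88 mm and grips with 3 to 60 N. Pads are 19 mm wide; open, the fingers measure 130 mm over their backs; the gripper's body (78 mm by 193 mm) begins 47 mm behind the grasp point.
Start: joints at [1.591, 0.359, 0.012, 0, -1.224, -0.288], TCP at [0.179, 0.651, 0.405] pointing down, gripper open.
Joint ranges: [-3.07, 3.07], [-1.43, 2.12], [-1.02, 1.25], [-3.03, 1.67], [-3.05, -0], [-3.03, 3.03]. Speed limits (rad/s): [2.39, 2.39, 3.01, 3.14, 3.14, 3.14].

### API

Orientations are given as [roll, pitch, yaw] about the fixed x, y, z axes, in that order (R = Rz(yaw) Ry(pitch) Rx(roll)).
In Python, from station import * gives the robot as it stands.
- The arm moves only by the tool send_rows, never from a script. Its argument "motion" is a list of rows, each an object with "offset": the shift along the tool's x, y, z in cm, a list of three; "turn": the turn about the tool's z in degrees. In form: [{"offset": [x, y, z], "turn": turn}, ...]. A call has 1 to 8 rows; each row is the pose to reach, as a shift and turn from the pose commanded when the call began, along the tool's axes at that moment; what a row does not reach only later rows make up. A row lasts 1/10 s, in which the tool goes at most 50 mm and 8.59 degrees, less where a joint would pass 70% of its speed; a pose out of reach is approached as far as the arm can. A call with a gripper value outside its range is refused whole. "hand" is the opening, from -1 (shut) to 1 (fully open), set as the call begins (left out, the last holds). The fingers move at their own pace and stop on an object; "squeeze" is the grip in N (left out, the last holds). Time passes only in rows, so rows that repeat a pose let the fingers close. It gives the time, the measured TCP pose, the force and the opening at its end, in the units of the state.
- get_state(): the state, without advancing time (a new reading comes with each control period).
- grab_frame(name): name is "scene" or "top"; returns a dict with "frame" (420x560x3 uint8, blue, green, red), "range_z" (420x560 float32, m along the optical axis (not along the pixel's ray), 0 where there is no reading), "vertical_fov" (degrees; the focal length in pixels is half the picture's height over the tangent of half this angle, whatever the lens; pixels are square), "cx", "cy" (the principal point, pixels), "cam_to_world" (4x4, takes a point from camera to world coordinates). Camera axes: x right, y up, looking along -z (the intrinsics and any distortion apply to the point x, -y, -z); pixel columns grow to the right and rows downward; lengths in m; the calibration is good to about 2 mm. A picture is of the moment at which its call begins.
- job_done(): hands the job in, once; it reports no verdict.
The state is a dict: "t": time; "q": joint angles; "qd": joint speeds; "joint_efforts": joint torques, N m; "eef_pos": TCP position; "ee_rot": TCP orientation; "force": force on the tool from outside, world axes, zero at the start; "moment": the same for the moment, N m; "width": finger opening in m.
Only numpy, scipy, OpenCV 4.12 (cv2) and the standard library are available. Lean on these libraries where they do the work, as an engineer would, in place of code of your own. Each camera call takes 0.05 s, during which the arm holds its last target. There are 200 camera calls.

### The job

The food cutter's drive cap has to come off for cleaning: draw the orange-headed lock pin out of the cap's yellow ear and park it upright, well inside the notch of the blue pin rest, head resting on the rest and let go. Then take the cap by its red grip bar and loosen it; nothing shows whether its quick thread is left- or right-handed, so try one way and, if it is blocked, the other, then lift it straight off and finish while still holding it upright and still in the air, at least 6 cm above where it sat, with only the gripper carrying it. Leave the pan, can, bottle and tongs where they are.

Things in the scene. Friction and masses are not known exactly. Their poses are not given: they have to be found in the camera images.
- machine: Food-cutter drive base, a fixed silver box 220 x 240 x 70 mm (x, y, z). Origin: centre of its underside on the table. z up; the lock-pin bore lies on its +y side. Its turn about the vertical varies.
- hub (a point): Centre of the machine's top face, 70 mm above the table, on the cap's vertical axis; axes as machine. Hidden under the cap stands the threaded hub, 33 mm high, 35 mm in radius. A bore block 34 x 34 x 20 mm stands on the top face; its upright through bore, 12.5 mm wide, is 62 mm from this point along +y.
- cap: Loose grey cap, 175 to 350 g, seated on the hub, its axes as the machine's at the start. Origin on its axis at the rim of its skirt, 10 mm above the machine's top face when seated. Skirt 84 mm in diameter, 34 mm high, closed on top; two teeth reach 7 mm below the rim. On top the red grip bar: 22 mm thick (x), 60 mm long (y), from 34 to 75 mm above the origin.
- thread (a point): Point on the hub's axis 20 mm above the machine's top. Quick thread: the loosening way the cap turns easily (under 0.5 N m) to a hard stop at 50 deg, climbing 4 mm per 45 deg; from 38 to 50 deg it lifts straight off. The other way it is blocked after 2 to 7 deg. It cannot be lifted unturned. Which way loosens (clockwise or counter-clockwise from above) varies between starts and cannot be seen.
- ear_hole (a point): Centre of the 13 mm hole, at its top edge, in the cap's yellow ear; 62 mm from the cap's axis along the cap's +y, 19.5 mm above the cap's origin. The ear is 8 mm thick, 32 mm wide and reaches 81 mm from the axis. Seated, it lies just over the bore block, so that the pin keeps the cap from turning.
- cap_grip (a point): Point on the cap's axis in the red grip bar, 58 mm above the cap's origin (17 mm below the bar's top, 24 mm above the foot of the bar); axes as the cap's: the bar is 22 mm thick along x and 60 mm long along y, so it is grasped across x.
- pin: Loose lock pin, 60 to 130 g. Origin on its axis at the underside of its flange; z along the axis, up. Below: steel shank 10 mm in diameter and 27 mm long. Above: orange flange 28 mm in diameter and 4 mm thick, then a cylindrical head 22 mm in diameter up to 36 mm above the origin. At the start it stands in the hole of the ear and the bore, flange on the ear.
- pin_grip (a point): Point on the pin's axis in the head, 24 mm above the flange's underside (51 mm above the shank's end); z up along the axis.
- rest: Pin rest: fixed blue stand on a foot 75 x 70 mm, 60 mm high, with a table 50 x 52 mm and 8 mm thick on top that has a notch 14 mm wide, open towards the stand's -x and 28 mm deep. Free space under the notch: 46 mm. Origin on the table under notch. Its turn about the vertical varies.
- notch (a point): Where the pin's axis belongs: on the notch's centre line at the height of the rest's top face (60 mm above the table), 7 mm in front of the notch's inner end and 21 mm from its mouth; axes as rest (x points inwards along the notch, y across it). A parked pin hangs here by its flange; its shank may be lowered in from above or slid in from -x.
- pan: Bystander: empty steel pan 200 x 150 x 60 mm, loose; origin under its centre.
- can: Bystander: blue drink can, 66 mm in diameter, 115 mm high, loose; origin under its centre.
- sauce: Bystander: amber sauce bottle, 60 mm in diameter, 170 mm high, loose; origin under its centre.
- tongs: Bystander: red-handled steel tongs lying flat, about 220 x 50 x 16 mm, loose; origin under the middle.
Things that resemble listed ones, but are neither listed nor needed, are in the scene too. Leave any pink look-alike of the rest alone. Leave any green look-alike of the cap alone.

How it is judged:
By the outcome, as a careful person would: the job done as asked, in the order asked, and still so for the second after the job is handed in, while the arm keeps its last pose, push and grip.
It also fails if it takes over 61 s, if anything falls off the work surface, if the arm or the gripper's body presses on something with over 40 N, if the wrist force passes 120 N, or if a joint passes its speed limit or range.

## Working session

There is one attempt and no reset: what is moved stays moved. The work goes in short steps, Python scripts to look and compute and a tool call to move; the robot and the scene stay as the last step left them, time stands still between calls to the robot, and variables do not carry over. Pictures are saved under pics/ and viewed, about 8 in all and at most 12, crops included, and the job is handed in when it is done.

Besides the shell and the picture viewer there is one more tool, called after "Emit:" by a JSON object that holds its "method" and its "body", one argument or row to a line. send_rows: Moves the arm, as the interface text tells. Its arguments: {"type":"object","properties":{"motion":{"type":"array"},"hand":{"type":"number"},"squeeze":{"type":"number"}},"required":["motion"]}

```bash
ls; mkdir -p pics
cat > h.py <<'E'
from station import *
import numpy as np, cv2, pickle
def snap(n,tag):
    f=grab_frame(n); pickle.dump(f,open(f'{tag}.pkl','wb')); cv2.imwrite(f'pics/{tag}.png',f['frame']); return f
def load(tag): return pickle.load(open(f'{tag}.pkl','rb'))
def foc(f): return f['frame'].shape[0]/2/np.tan(np.radians(f['vertical_fov'])/2)
def cloud(f):
    z=f['range_z']; h,w=z.shape; F=foc(f); v,u=np.mgrid[:h,:w]
    p=np.stack([(u-f['cx'])/F*z,-(v-f['cy'])/F*z,-z,np.ones_like(z)],-1)
    P=(p@np.array(f['cam_to_world']).T)[...,:3]; P[z==0]=np.nan; return P
E
python3 - <<'E'
from h import *
for n in('scene','top'):
    f=snap(n,n+'0'); print({k:v for k,v in f.items() if k not in('frame','range_z')})
a=load('scene0')['frame'];b=load('top0')['frame']
print(get_state())
E
```

```text
pics
{'vertical_fov': 52.99772822555059, 'cx': 282.7011816485572, 'cy': 217.85577954352317, 'cam_to_world': array([[-0.72392715, -0.49432743,  0.48121708,  1.0784412 ],
       [ 0.68977113, -0.50646044,  0.51741049,  0.57968948],
       [-0.01205278,  0.70649715,  0.70761325,  0.89499022],
       [ 0.        ,  0.        ,  0.        ,  1.        ]])}
{'vertical_fov': 46.820722520334215, 'cx': 284.31452795573745, 'cy': 207.21297435717284, 'cam_to_world': array([[-0.01264905,  0.99047331, -0.13712265,  0.34541863],
       [-0.99987031, -0.01389596, -0.0081399 ,  0.02862988],
       [-0.00996781,  0.1370019 ,  0.99052063,  1.4652269 ],
       [ 0.        ,  0.        ,  0.        ,  1.        ]])}
{'t': 0.1, 'q': array([ 1.59111397e+00,  3.59285898e-01,  1.11601218e-02, -3.43562212e-04,
       -1.22409946e+00, -2.88092431e-01]), 'qd': array([-0.0006096 , -0.00107323,  0.00188538,  0.00013954,  0.00023335,
       -0.00101766]), 'joint_efforts': array([-1.44786747e-03, -5.84162128e+01,  2.93752402e+01,  7.01555774e+00,
        1.01444384e-02, -4.80595770e-05]), 'eef_pos': array([0.17855103, 0.65077005, 0.40383306]), 'ee_rot': array([ 3.14013086e+00, -9.63491696e-05, -2.67891690e-01]), 'force': array([-0.00997027, -0.13568768, -0.77127924]), 'moment': array([ 0.03605591, -0.01378092, -0.03462275]), 'width': 0.08767671976289712}
```

View pics/scene0.png

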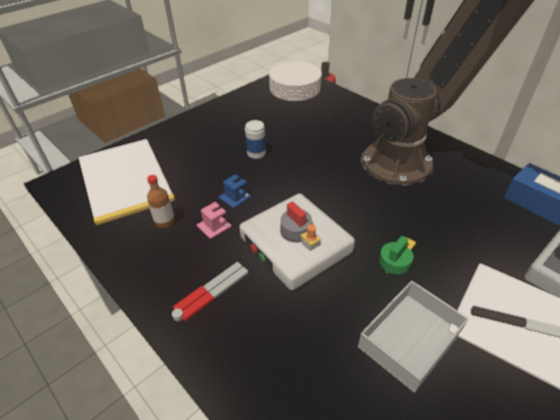

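View pics/top0.png

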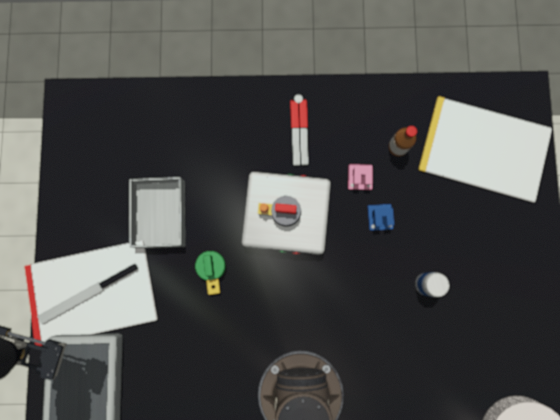

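The top view shows the machine near px (287,212), with the orange pin at (264,209) and the red bar at (286,209). There are two rests, blue at (381,217) and pink at (360,177), and a green cap look-alike at (210,266). Next I'll confirm these in enlarged crops and measure.

Run:
```python
from h import *
t=load('top0');s=load('scene0')
c1=cv2.resize(t['frame'][160:260,235:335],(400,400),interpolation=cv2.INTER_CUBIC)
c2=cv2.resize(t['frame'][155:255,335:435],(400,400),interpolation=cv2.INTER_CUBIC)
c3=cv2.resize(s['frame'][165:245,185:345],(800,400)[0:2],interpolation=cv2.INTER_CUBIC)[:, :]
c3=cv2.resize(c3,(600,300))
im=np.zeros((600,800,3),np.uint8); im[:300,:300]=cv2.resize(c1,(300,300)); im[:300,400:700]=cv2.resize(c2,(300,300)); im[300:,:600]=c3
cv2.imwrite('pics/crop1.png',im)
for tag,f in(('top',t),('scene',s)):
    P=cloud(f); hsv=cv2.cvtColor(f['frame'],cv2.COLOR_BGR2HSV); H,S,V=cv2.split(hsv)
    ok=lambda m:m&~np.isnan(P[...,0])
    box=(P[...,0]>.3)&(P[...,0]<.8)&(abs(P[...,1])<.35)
    for n,m in dict(red=((H<6)|(H>174))&(S>150)&(P[...,2]>.13)&box, orange=(H>6)&(H<20)&(S>150)&(P[...,2]>.105)&box, rest=(H>100)&(H<125)&(S>120)&(P[...,2]>.05)&(P[...,2]<.08)&box, mach=(P[...,2]>.06)&(P[...,2]<.075)&(S<60)&box, table=(V<40)&box&(P[...,2]<.03)).items():
        m=ok(m); q=P[m]; 
        if len(q)<5: print(tag,n,len(q)); continue
        r=cv2.minAreaRect((q[:,:2]*1000).astype(np.float32))
        print(tag,n,len(q),'med',np.median(q,0).round(4),'zmax',np.percentile(q[:,2],95).round(4),'rect',np.round(r[0],1),np.round(r[1],1),round(r[2],2))
```

```text
top red 238 med [0.5294 0.0199 0.1577] zmax 0.1721 rect [ 620.9 -135.9] [ 44.8 444.6] 29.42
top orange 282 med [ 0.7187 -0.3012  0.1192] zmax 0.1413 rect [ 638.2 -112.9] [ 56.1 488.7] 25.04
top rest 291 med [ 0.5098 -0.2506  0.0598] zmax 0.0646 rect [ 415.6 -282.5] [255.7  62.8] 19.42
top mach 4964 med [0.5154 0.0282 0.0697] zmax 0.074 rect [510.9   7.2] [437.6 690.2] 2.14
top table 19050 med [ 5.835e-01 -1.336e-01  3.000e-04] zmax 0.0057 rect [550.  -0.] [500.  699.9] 0.0
scene red 254 med [0.5364 0.035  0.1544] zmax 0.1707 rect [ 624.5 -129.3] [ 42.  438.6] 28.98
scene orange 107 med [0.5411 0.0996 0.1206] zmax 0.136 rect [ 640.2 -100.6] [ 19.3 468.1] 27.77
scene rest 220 med [ 0.5121 -0.2506  0.0599] zmax 0.0635 rect [ 420.2 -283.3] [252.3  61.5] 20.74
scene mach 4338 med [0.5638 0.0651 0.0703] zmax 0.0731 rect [513.6   7.9] [454.3 685.9] 3.7
scene table 4337 med [0.7437 0.264  0.0008] zmax 0.0035 rect [550.6   0.6] [700.  497.4] 89.84
```

View pics/crop1.png

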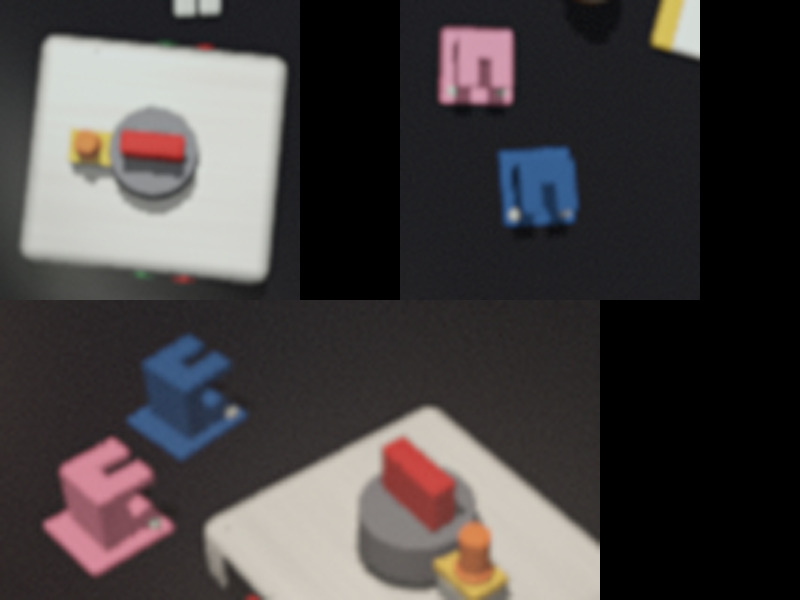

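The crop confirms the targets. The grey cap with red bar and orange pin on the yellow ear is on the machine. The blue rest is at top-view px (381,217), beside the pink look-alike at (360,177) that I'll leave alone, and its notch opens towards the robot (−x). Now the precise fits.

```bash
cat > meas.py <<'E'
from h import *
def meas(f,tag):
    P=cloud(f); H,S,V=cv2.split(cv2.cvtColor(f['frame'],cv2.COLOR_BGR2HSV)); X,Y,Z=P[...,0],P[...,1],P[...,2]
    m0=(X>.38)&(X<.68)&(Y>-.12)&(Y<.2); r0=(abs(X-.51)<.07)&(abs(Y+.25)<.07)
    red=((H<8)|(H>172))&(S>130)
    D=dict(mach=m0&(abs(Z-.07)<.005),bar=m0&(abs(Z-.155)<.005),pin=m0&(Z>.128)&(Z<.140)&(H>6)&(H<20)&(S>120),rest=r0&(abs(Z-.06)<.004),cap=m0&(abs(Z-.114)<.004)&(S<60))
    for n,m in D.items():
        q=P[m]
        if len(q)<5: print(tag,n,len(q)); continue
        r=cv2.minAreaRect((q[:,:2]*1000).astype(np.float32))
        print(tag,n,len(q),'mean',(q.mean(0)*1000).round(1),'rect',np.round(r[0],1),np.round(r[1],1),round(r[2],2))
    return P,D
if __name__=='__main__':
    for n in('top','scene'):
        P,D=meas(load(n+'0'),n)
        for o in('mach','rest'):
            m=D[o].astype(np.uint8); c,_=cv2.findContours(m,cv2.RETR_EXTERNAL,cv2.CHAIN_APPROX_NONE); c=max(c,key=cv2.contourArea)[:,0]
            if o=='rest':
                q=P[D[o]]; q=q[:,:2]*1000
                k=np.round((q-[510,-250])/4).astype(int)
                g=np.full((21,21),'.');
                for a,b in k:
                    if abs(a)<=10 and abs(b)<=10: g[10-a,10-b]='#'
                print('\n'.join(''.join(r) for r in g))
E
python3 meas.py
```

```text
top mach 4486 mean [521.9  32.6  70.1] rect [523.9  35.4] [237.  220.7] 83.71
top bar 158 mean [524.6  36.3 155.5] rect [524.6  36.2] [57.6 22.6] 88.35
top pin 45 mean [531.1  97.5 134.7] rect [531.1  97.2] [17.2 19.4] 2.06
top rest 234 mean [ 509.2 -249.3   59.9] rect [ 507.2 -249.3] [50.1 52.7] 3.05
top cap 385 mean [522.3  36.6 114.5] rect [524.8  35.1] [78.9 80.1] 89.15
.....................
.....................
.....................
.....................
..............###....
...####.#########....
...##############....
....#############....
...##############....
...##############....
....##.####.#####....
...######...###.#....
...#####.....####....
....#####...#.###....
....#####...#####....
....#####...#####....
....####....#####....
....#####....####....
.....................
.....................
.....................
scene mach 3904 mean [541.4  48.9  70.4] rect [526.1  35.9] [240.6 217.4] 83.22
scene bar 161 mean [528.9  38.2 155. ] rect [526.7  35.8] [61.4 23. ] 83.15
scene pin 51 mean [535.6  98.5 134. ] rect [535.2  98.2] [19.8 18.6] 84.98
scene rest 180 mean [ 510.5 -249.1   60.2] rect [ 508.4 -251.6] [52.1 57.1] 0.62
scene cap 321 mean [539.   41.8 114.4] rect [530.2  40.4] [75.5 82.4] 54.49
.....................
.....................
.....................
.....................
......##..#######....
...#########.#.#.....
...###.#.##.##.##....
...#####.#######.....
...#.####.##...###...
...######.###.###....
....#.#.#.#.####.....
....####.#.######.#..
.....###.....####....
....##.#.#..##.#.#...
....##.#.#..#####....
....#####...###.##...
....#####...####..#..
.....#.......#...#...
.....................
.....................
.....................
```

```bash
cat > go.py <<'E'
import sys; from h import *
from scipy.spatial.transform import Rotation as R
x,y,z,yaw=map(float,sys.argv[1:5])   # grasp point mm, yaw deg
s=get_state(); r=R.from_euler('xyz',s['ee_rot']); g=s['eef_pos']+r.apply([0,0,.159])
off=r.inv().apply(np.array([x,y,z])/1000-np.array([0,0,-.159])-s['eef_pos'])*100
t=-(yaw-np.degrees(s['ee_rot'][2])); t=(t+180)%360-180
print('offset cm',off.round(2),'turn',round(t,1),'| grasp now',(g*1000).round(1),'rpy',np.degrees(s['ee_rot']).round(1),'F',s['force'].round(1),'M',s['moment'].round(2),'w',round(s['width']*1000,1),'t',s['t'],'q',s['q'].round(2))
E
python3 go.py 532 97.5 200 -96.5
```

```text
offset cm [48.73 43.99  4.55] turn 81.2 | grasp now [178.5 650.5 244.8] rpy [179.9  -0.  -15.3] F [-0.  -0.1 -0.8] M [ 0.04 -0.01 -0.03] w 87.7 t 0.1 q [ 1.59  0.36  0.01 -0.   -1.22 -0.29]
```

Emit:
{"method": "send_rows", "body": {
  "motion": [
    {"offset":[48.7,44.0,2.0],"turn":81.2},
    {"offset":[48.7,44.0,2.0],"turn":81.2},
    {"offset":[48.7,44.0,2.0],"turn":81.2},
    {"offset":[48.7,44.0,2.0],"turn":81.2},
    {"offset":[48.7,44.0,2.0],"turn":81.2},
    {"offset":[48.7,44.0,2.0],"turn":81.2},
    {"offset":[48.7,44.0,2.0],"turn":81.2},
    {"offset":[48.7,44.0,2.0],"turn":81.2}
  ],
  "hand": 0.2,
  "squeeze": 40
}}

```text
t: 0.9
eef_pos: [0.3943, 0.312, 0.3924]
ee_rot: [3.142, 0.0, -1.474]
force: [0.4, 1.1, -0.5]
width: 0.0528
```

```bash
python3 go.py 532 97.5 200 -96.5
```

```text
offset cm [ 22.68 -11.62   3.34] turn 12.1 | grasp now [394.3 312.  233.4] rpy [180.    0.  -84.4] F [ 0.4  1.1 -0.5] M [ 0.19 -0.16 -0.02] w 52.8 t 0.9 q [ 1.06  0.08 -0.38 -0.   -1.11 -0.96]
```

Emit:
{"method": "send_rows", "body": {
  "motion": [
    {"offset":[22.7,-11.6,3.3],"turn":12.1},
    {"offset":[22.7,-11.6,3.3],"turn":12.1},
    {"offset":[22.7,-11.6,3.3],"turn":12.1},
    {"offset":[22.7,-11.6,3.3],"turn":12.1},
    {"offset":[22.7,-11.6,3.3],"turn":12.1},
    {"offset":[22.7,-11.6,3.3],"turn":12.1},
    {"offset":[22.7,-11.6,3.3],"turn":12.1},
    {"offset":[22.7,-11.6,3.3],"turn":12.1}
  ]
}}

```text
t: 1.7
eef_pos: [0.5323, 0.1002, 0.3593]
ee_rot: [3.141, -0.0, -1.68]
force: [0.2, -0.1, -0.4]
width: 0.0526
```

```bash
python3 go.py 532.2 97.5 126.5 -96.5
```

```text
offset cm [ 0.27 -0.02  7.38] turn 0.3 | grasp now [532.2 100.2 200.3] rpy [180.   -0.  -96.2] F [ 0.2 -0.1 -0.4] M [ 0.12 -0.02  0.05] w 52.6 t 1.7 q [ 0.55  0.18 -0.35 -0.   -1.05 -0.66]
```

Emit:
{"method": "send_rows", "body": {
  "motion": [
    {"offset":[0.3,0,2.5],"turn":0.3},
    {"offset":[0.3,0,4.0],"turn":0.3},
    {"offset":[0.3,0,4.0],"turn":0.3},
    {"offset":[0.3,0,4.0],"turn":0.3}
  ]
}}

```text
t: 2.1
eef_pos: [0.532, 0.0982, 0.3201]
ee_rot: [-3.141, -0.0, -1.682]
force: [0.5, 0.2, -0.0]
width: 0.0525
```

```bash
python3 - <<'E'
from h import *
t=snap('top','top1');s=snap('scene','scene1')
im=np.hstack([cv2.resize(t['frame'][150:250,215:315],(400,400)),cv2.resize(s['frame'][160:260,255:355],(400,400))])
cv2.imwrite('pics/c2.png',im)
E
python3 go.py 532.2 97.5 126.5 -96.5
```

```text
offset cm [0.06 0.01 3.52] turn 0.1 | grasp now [532.6  98.1 161.7] rpy [-179.9    0.   -96.4] F [ 0.5 -0.5 -0.3] M [ 0.08 -0.08 -0.  ] w 52.5 t 2.2 q [ 0.54  0.21 -0.4   0.   -0.96 -0.66]
```

View pics/c2.png

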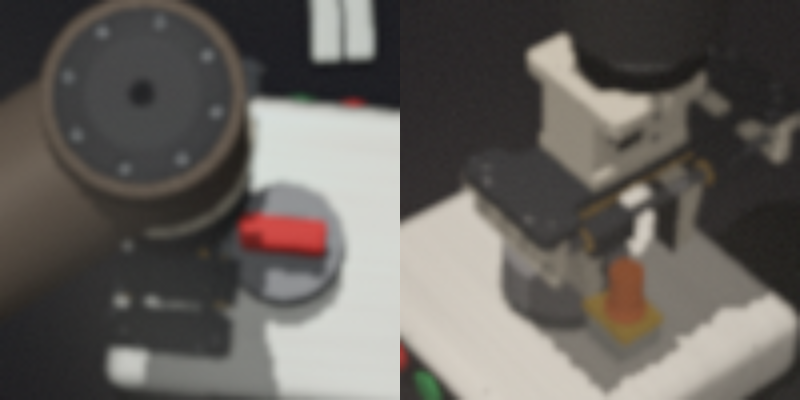

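In the scene crop the pin head is at (627,280), with the fingers either side of it above. The alignment is good, so I'll descend and close.

Emit:
{"method": "send_rows", "body": {
  "motion": [
    {"offset":[0.06,0,2.0],"turn":0},
    {"offset":[0.06,0,3.5],"turn":0},
    {"offset":[0.06,0,3.5],"turn":0},
    {"offset":[0.06,0,3.5],"turn":0}
  ]
}}

```text
t: 2.6
eef_pos: [0.5324, 0.0968, 0.2854]
ee_rot: [-3.141, 0.0, -1.684]
force: [-0.1, 0.3, 0.7]
width: 0.0529
```

Emit:
{"method": "send_rows", "body": {
  "motion": [
    {"offset":[0,0,0],"turn":0},
    {"offset":[0,0,0],"turn":0},
    {"offset":[0,0,0],"turn":0},
    {"offset":[0,0,0],"turn":0},
    {"offset":[0,0,0],"turn":0}
  ],
  "hand": -1,
  "squeeze": 25
}}

```text
t: 3.1
eef_pos: [0.5322, 0.0965, 0.2847]
ee_rot: [-3.141, 0.0, -1.684]
force: [-0.5, 0.1, 1.8]
width: 0.0211
```

```bash
python3 go.py 532.2 97.5 126.5 -96.5
```

```text
offset cm [-0.1   0.01 -0.08] turn 0.0 | grasp now [532.2  96.5 125.7] rpy [-180.     0.   -96.5] F [-0.5  0.1  1.8] M [ 0.21  0.12 -0.02] w 21.1 t 3.1 q [ 0.54  0.25 -0.44  0.   -0.88 -0.66]
```

Emit:
{"method": "send_rows", "body": {
  "motion": [
    {"offset":[0,0,-0.7],"turn":0},
    {"offset":[0,0,-1.5],"turn":0},
    {"offset":[0,0,-2.3],"turn":0},
    {"offset":[0,0,-3.3],"turn":0},
    {"offset":[0,0,-6],"turn":0},
    {"offset":[0,0,-10],"turn":0},
    {"offset":[0,0,-12],"turn":0},
    {"offset":[0,0,-12],"turn":0}
  ]
}}

```text
t: 3.9
eef_pos: [0.5328, 0.0966, 0.409]
ee_rot: [-3.135, 0.003, -1.684]
force: [-0.6, 0.5, -1.1]
width: 0.0211
```

```bash
python3 - <<'E'
from h import *
s=snap('scene','scene2')
cv2.imwrite('pics/c3.png',cv2.resize(s['frame'][120:270,235:385],(500,500)))
E
python3 go.py 503.5 -250 248 -96.5
```

```text
offset cm [34.76 -1.07 -0.1 ] turn 0.0 | grasp now [532.8  96.8 247.8] rpy [-1.798e+02  1.000e-01 -9.650e+01] F [-0.1  0.9 -1.1] M [ 0.12  0.   -0.04] w 21.5 t 3.95 q [ 0.54  0.14 -0.28  0.   -1.15 -0.66]
```

View pics/c3.png

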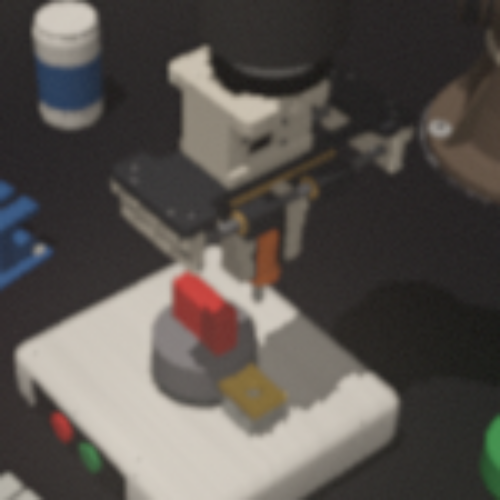

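The pin is out, held upright at crop px (265,265), and the ear hole is empty. I'll carry it to the rest.

Emit:
{"method": "send_rows", "body": {
  "motion": [
    {"offset":[4,-0.1,0],"turn":0},
    {"offset":[9,-0.3,0],"turn":0},
    {"offset":[14,-0.5,0],"turn":0},
    {"offset":[19,-0.6,0],"turn":0},
    {"offset":[24,-0.8,0],"turn":0},
    {"offset":[29,-0.9,0],"turn":0},
    {"offset":[33,-1.0,0],"turn":0},
    {"offset":[34.8,-1.1,0],"turn":0}
  ]
}}

```text
t: 4.75
eef_pos: [0.5026, -0.2534, 0.4034]
ee_rot: [3.139, 0.0, -1.687]
force: [-0.3, 0.1, -0.2]
width: 0.0213
```

Emit:
{"method": "send_rows", "body": {
  "motion": [
    {"offset":[0,0,3],"turn":0},
    {"offset":[0,0,7],"turn":0},
    {"offset":[0,0,9],"turn":0},
    {"offset":[0,0,9],"turn":0},
    {"offset":[0,0,9],"turn":0},
    {"offset":[0,0,9],"turn":0}
  ]
}}

```text
t: 5.35
eef_pos: [0.5043, -0.2506, 0.3159]
ee_rot: [-3.14, -0.0, -1.684]
force: [0.3, 1.7, -0.6]
width: 0.0218
```

```bash
python3 go.py 503.5 -250 150 -96.5
python3 - <<'E'
from h import *
for n,b in(('scene',(120,235,180,315)),('top',(0,0,0,0))):
    f=snap(n,n+'3'); P=cloud(f); H,S,V=cv2.split(cv2.cvtColor(f['frame'],cv2.COLOR_BGR2HSV))
    m=(H>5)&(H<20)&(S>120)&(abs(P[...,0]-.505)<.06)&(abs(P[...,1]+.25)<.06)&(P[...,2]>.09)
    print(n,m.sum(),(P[m].mean(0)*1000).round(1) if m.any() else '', (P[m].max(0)*1000).round(1) if m.any() else '')
s=load('scene3')['frame']
cv2.imwrite('pics/c4.png',cv2.resize(s[130:230,190:290],(600,600),interpolation=cv2.INTER_CUBIC))
E
```

```text
offset cm [-0.05  0.08  0.69] turn 0.0 | grasp now [ 504.6 -250.7  156.9] rpy [-179.9   -0.   -96.5] F [ 0.3  1.7 -0.6] M [ 0.08 -0.01  0.06] w 21.8 t 5.35 q [-0.11  0.25 -0.36  0.   -0.96  0.  ]
scene 114 [ 507.7 -241.8  161.6] [ 553.9 -222.6  232.7]
top 0
```

View pics/c4.png

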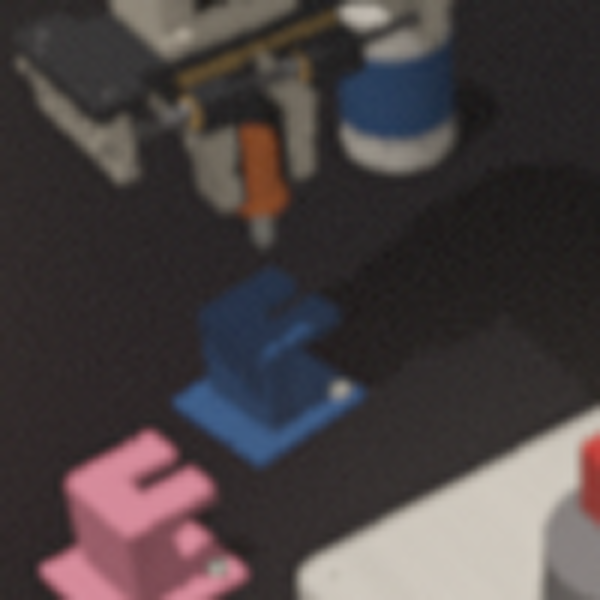

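The pin hangs upright above the blue rest, with its shank tip at crop px (263,245) and the notch's inner end near (262,355). I'll check this against projected points.

Run:
```python
from h import *
f=load('scene3'); F=foc(f)
def pr(p):
    c=np.linalg.inv(f['cam_to_world'])@np.append(np.array(p)/1000,1); return (np.array([f['cx']+F*c[0]/-c[2],f['cy']-F*c[1]/-c[2]])-[190,130])*6
gx,gy,gz=504.6,-250.7,156.9
c,s=np.cos(np.radians(3)),np.sin(np.radians(3)); N=np.array([503.5,-250,60])
w=lambda x,y:N+[c*x-s*y,s*x+c*y,0]
print('tip',pr([gx,gy,gz-54]),'flange',pr([gx,gy,gz-27]),'headtop',pr([gx,gy,gz+9]))
for k in((0,0),(7,7),(7,-7),(-21,7),(-21,-7),(-21,26),(-21,-26),(29,26),(29,-26)): print(k,pr(w(*k)).round(0))
P=cloud(f)
H,S,V=cv2.split(cv2.cvtColor(f['frame'],cv2.COLOR_BGR2HSV))
m=np.zeros(H.shape,bool); m[150:167,228:240]=1; m&=(H<20)&(S>120)
q=P[m]; print('head pts',(np.median(q,0)*1000).round(1),len(q))
```

```text
tip [261.19843438 238.507071  ] flange [256.01976113 195.43109128] headtop [248.86290659 135.90068523]
(0, 0) [272. 304.]
(7, 7) [271. 317.]
(7, -7) [252. 305.]
(-21, 7) [311. 291.]
(-21, -7) [293. 279.]
(-21, 26) [336. 307.]
(-21, -26) [268. 263.]
(29, 26) [263. 354.]
(29, -26) [195. 309.]
head pts [nan nan nan] 106
```

Emit:
{"method": "send_rows", "body": {
  "motion": [
    {"offset":[-0.05,0.08,1.5],"turn":0},
    {"offset":[-0.05,0.08,3.0],"turn":0},
    {"offset":[-0.05,0.08,4.0],"turn":0},
    {"offset":[-0.05,0.08,4.5],"turn":0},
    {"offset":[-0.05,0.08,5.0],"turn":0},
    {"offset":[-0.05,0.08,5.5],"turn":0},
    {"offset":[-0.05,0.08,5.5],"turn":0}
  ]
}}

```text
t: 6.15
eef_pos: [0.5028, -0.2499, 0.2591]
ee_rot: [3.141, 0.0, -1.684]
force: [0.0, 0.1, 0.6]
width: 0.0213
```

```bash
python3 go.py 503.5 -250 86.2 -96.5
```

```text
offset cm [ 0.   -0.07  1.39] turn -0.0 | grasp now [ 502.7 -249.9  100.1] rpy [180.    0.  -96.5] F [0.  0.1 0.6] M [0.09 0.01 0.05] w 21.3 t 6.15 q [-0.11  0.31 -0.43 -0.   -0.83 -0.  ]
```

In the notch (tip below the rest top), no contact force. Continue down.

Emit:
{"method": "send_rows", "body": {
  "motion": [
    {"offset":[0,-0.05,0.5],"turn":0},
    {"offset":[0,-0.05,1.0],"turn":0},
    {"offset":[0,-0.05,1.2],"turn":0},
    {"offset":[0,-0.05,1.35],"turn":0},
    {"offset":[0,-0.05,1.35],"turn":0}
  ]
}}

```text
t: 6.65
eef_pos: [0.5033, -0.25, 0.2464]
ee_rot: [3.141, -0.0, -1.684]
force: [-1.8, -0.0, 4.3]
width: 0.0217
```

```bash
python3 go.py 503.5 -250 86.2 -96.5
```

```text
offset cm [-0.01 -0.02  0.12] turn 0.0 | grasp now [ 503.2 -250.1   87.4] rpy [180.   -0.  -96.5] F [-1.8 -0.   4.3] M [ 0.33  0.71 -0.04] w 21.7 t 6.65 q [-0.11  0.33 -0.44  0.   -0.8  -0.  ]
```

Contact at about 4 N with the flange at the rest top. Opening.

Emit:
{"method": "send_rows", "body": {
  "motion": [
    {"offset":[0,0,0],"turn":0},
    {"offset":[0,0,0],"turn":0},
    {"offset":[0,0,0],"turn":0},
    {"offset":[0,0,0],"turn":0},
    {"offset":[0,0,0],"turn":0}
  ],
  "hand": 0.1
}}

```text
t: 7.15
eef_pos: [0.5035, -0.25, 0.2459]
ee_rot: [-3.142, -0.0, -1.684]
force: [-0.5, -0.6, -0.2]
width: 0.0474
```

Emit:
{"method": "send_rows", "body": {
  "motion": [
    {"offset":[0,0,-1],"turn":0},
    {"offset":[0,0,-3],"turn":0},
    {"offset":[0,0,-6],"turn":0},
    {"offset":[0,0,-10],"turn":0},
    {"offset":[0,0,-15],"turn":0},
    {"offset":[0,0,-15],"turn":0}
  ]
}}

```text
t: 7.75
eef_pos: [0.5049, -0.2507, 0.4043]
ee_rot: [-3.129, -0.003, -1.683]
force: [0.4, 0.1, 0.3]
width: 0.0481
```

```bash
python3 go.py 525.3 35.9 236 -96.5
```

```text
offset cm [-28.71   1.19   0.84] turn 0.1 | grasp now [ 506.7 -251.3  245.3] rpy [-1.793e+02 -1.000e-01 -9.640e+01] F [0.4 0.1 0.3] M [ 0.07 -0.14  0.07] w 48.1 t 7.75 q [-0.11  0.17 -0.24  0.   -1.14 -0.  ]
```

Emit:
{"method": "send_rows", "body": {
  "motion": [
    {"offset":[-4,0.2,0],"turn":0},
    {"offset":[-9,0.4,0],"turn":0},
    {"offset":[-14,0.6,0],"turn":0},
    {"offset":[-19,0.8,0],"turn":0},
    {"offset":[-24,1.0,0],"turn":0},
    {"offset":[-28.7,1.2,0.8],"turn":0},
    {"offset":[-28.7,1.2,0.8],"turn":0},
    {"offset":[-28.7,1.2,0.8],"turn":0}
  ]
}}

```text
t: 8.55
eef_pos: [0.5239, 0.0377, 0.3883]
ee_rot: [-3.141, -0.0, -1.681]
force: [0.1, 0.4, 0.4]
width: 0.0483
```

```bash
python3 go.py 525.3 35.9 138 -96.5
python3 - <<'E'
from h import *
t=snap('top','top4');s=snap('scene','scene4')
a=cv2.resize(s['frame'][160:220,205:265],(400,400),interpolation=cv2.INTER_CUBIC);b=cv2.resize(t['frame'][170:250,340:420],(400,400),interpolation=cv2.INTER_CUBIC)
cv2.imwrite('pics/c5.png',np.hstack([a,b]))
E
```

```text
offset cm [ 0.16 -0.16  9.13] turn 0.2 | grasp now [523.9  37.7 229.3] rpy [-180.    -0.   -96.3] F [0.1 0.4 0.4] M [ 0.05 -0.1  -0.03] w 48.3 t 8.55 q [ 0.45  0.12 -0.34  0.   -1.11 -0.56]
```

View pics/c5.png

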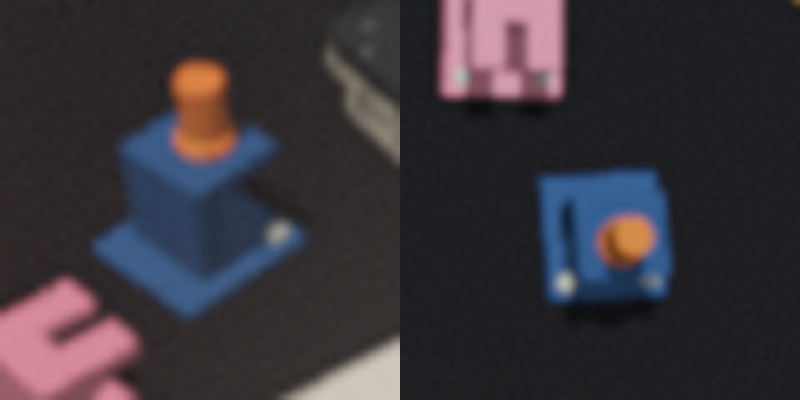

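The pin stands upright in the blue notch, at (203,110) in the left crop and (627,240) in the right, with the flange flat. Now the cap.

Emit:
{"method": "send_rows", "body": {
  "motion": [
    {"offset":[0.15,-0.15,3],"turn":0.2},
    {"offset":[0.15,-0.15,6],"turn":0.2},
    {"offset":[0.15,-0.15,8],"turn":0.2},
    {"offset":[0.15,-0.15,9],"turn":0.2},
    {"offset":[0.15,-0.15,9],"turn":0.2},
    {"offset":[0.15,-0.15,9],"turn":0.2}
  ]
}}

```text
t: 9.25
eef_pos: [0.5258, 0.0344, 0.2989]
ee_rot: [-3.14, 0.0, -1.688]
force: [-0.1, 0.7, 0.2]
width: 0.0486
```

```bash
python3 go.py 525.3 35.9 138 -96.5
```

```text
offset cm [-0.15  0.07  0.19] turn -0.2 | grasp now [526.   34.4 139.9] rpy [-179.9    0.   -96.7] F [-0.1  0.7  0.2] M [ 0.11 -0.1   0.02] w 48.6 t 9.25 q [ 0.44  0.21 -0.46  0.   -0.9  -0.56]
```

Emit:
{"method": "send_rows", "body": {
  "motion": [
    {"offset":[-0.15,0.07,0.15],"turn":-0.2},
    {"offset":[-0.15,0.07,0.15],"turn":-0.2},
    {"offset":[-0.15,0.07,0.15],"turn":-0.2}
  ]
}}

```text
t: 9.55
eef_pos: [0.5249, 0.0366, 0.2971]
ee_rot: [-3.141, 0.001, -1.684]
force: [0.1, -0.4, 0.0]
width: 0.0486
```

Emit:
{"method": "send_rows", "body": {
  "motion": [
    {"offset":[0,0,0],"turn":0},
    {"offset":[0,0,0],"turn":0},
    {"offset":[0,0,0],"turn":0},
    {"offset":[0,0,0],"turn":0},
    {"offset":[0,0,0],"turn":0}
  ],
  "hand": -1,
  "squeeze": 50
}}

```text
t: 10.05
eef_pos: [0.5249, 0.0365, 0.2965]
ee_rot: [-3.141, 0.0, -1.684]
force: [0.2, 0.4, 0.4]
width: 0.0216
```

```bash
python3 go.py 525.3 35.9 138 -96.5
```

```text
offset cm [ 0.05 -0.05 -0.05] turn 0.0 | grasp now [524.9  36.5 137.5] rpy [-180.     0.   -96.5] F [0.2 0.4 0.4] M [ 0.04 -0.19  0.  ] w 21.6 t 10.05 q [ 0.44  0.21 -0.46  0.   -0.89 -0.56]
```

Emit:
{"method": "send_rows", "body": {
  "motion": [
    {"offset":[0,0,-0.02],"turn":-2},
    {"offset":[0,0,-0.03],"turn":-4},
    {"offset":[0,0,-0.05],"turn":-6},
    {"offset":[0,0,-0.07],"turn":-8},
    {"offset":[0,0,-0.08],"turn":-9},
    {"offset":[0,0,-0.08],"turn":-9}
  ]
}}

```text
t: 10.65
eef_pos: [0.5252, 0.0364, 0.297]
ee_rot: [-3.141, 0.0, -1.529]
force: [6.0, -1.8, -7.4]
width: 0.0223
```

```bash
python3 go.py 525.3 35.9 138 -96.5
```

```text
offset cm [ 0.05 -0.01  0.  ] turn 8.9 | grasp now [525.3  36.4 138. ] rpy [-179.9    0.   -87.6] F [ 6.  -1.8 -7.4] M [-0.67 -2.64 -1.56] w 22.3 t 10.65 q [ 0.44  0.21 -0.46 -0.   -0.89 -0.4 ]
```

The opposing torque is 1.6 N·m, against under 0.5 if it were free, so counter-clockwise is blocked. I'll go back and try clockwise.

Emit:
{"method": "send_rows", "body": {
  "motion": [
    {"offset":[0,0,0.05],"turn":4},
    {"offset":[0,0,0.08],"turn":9},
    {"offset":[0,0,0.06],"turn":11},
    {"offset":[0,0,0.04],"turn":13},
    {"offset":[0,0,0.02],"turn":15},
    {"offset":[0,0,0],"turn":17},
    {"offset":[0,0,-0.01],"turn":19},
    {"offset":[0,0,-0.01],"turn":19}
  ]
}}

```text
t: 11.45
eef_pos: [0.5246, 0.0364, 0.2975]
ee_rot: [3.141, -0.001, -1.858]
force: [0.7, -0.8, 0.1]
width: 0.0219
```

```bash
python3 go.py 525.3 35.9 138 -96.5
```

```text
offset cm [ 0.03 -0.08  0.05] turn -10.0 | grasp now [524.5  36.3 138.5] rpy [ 180.    -0.  -106.5] F [ 0.7 -0.8  0.1] M [-0.16 -0.25 -0.03] w 21.9 t 11.45 q [ 0.44  0.21 -0.46  0.   -0.9  -0.73]
```

Clockwise turns freely, with torque about 0. Continuing to about 45° with the climb.

Emit:
{"method": "send_rows", "body": {
  "motion": [
    {"offset":[0,0,-0.05],"turn":5},
    {"offset":[0,0,-0.09],"turn":10},
    {"offset":[0,0,-0.13],"turn":15},
    {"offset":[0,0,-0.18],"turn":20},
    {"offset":[0,0,-0.22],"turn":25},
    {"offset":[0,0,-0.27],"turn":30},
    {"offset":[0,0,-0.31],"turn":34.5},
    {"offset":[0,0,-0.31],"turn":34.5}
  ]
}}

```text
t: 12.25
eef_pos: [0.525, 0.0363, 0.3008]
ee_rot: [-3.141, -0.0, -2.46]
force: [2.0, -3.0, -1.3]
width: 0.0219
```

```bash
python3 go.py 525.3 35.9 138 -96.5
```

```text
offset cm [ 0.   -0.05  0.38] turn -44.5 | grasp now [525.1  36.2 141.8] rpy [-180.   -0. -141.] F [ 2.  -3.  -1.3] M [-1.13 -1.13  0.05] w 21.9 t 12.25 q [ 0.44  0.21 -0.46  0.   -0.9  -1.33]
```

Turned 44.5° with no resistance. Lift gently first.

Emit:
{"method": "send_rows", "body": {
  "motion": [
    {"offset":[0,0,-0.2],"turn":0},
    {"offset":[0,0,-0.5],"turn":0},
    {"offset":[0,0,-0.8],"turn":0},
    {"offset":[0,0,-1.0],"turn":0}
  ]
}}

```text
t: 12.65
eef_pos: [0.5249, 0.0366, 0.3105]
ee_rot: [-3.142, 0.0, -2.459]
force: [4.1, -2.1, -4.9]
width: 0.0219
```

```bash
python3 go.py 525.3 35.9 240 -141
```

```text
offset cm [ 0.01 -0.08 -8.85] turn 0.1 | grasp now [525.   36.6 151.5] rpy [-180.     0.  -140.9] F [ 4.1 -2.1 -4.9] M [-0.32 -1.74 -0.02] w 21.9 t 12.65 q [ 0.44  0.2  -0.44 -0.   -0.93 -1.33]
```

Emit:
{"method": "send_rows", "body": {
  "motion": [
    {"offset":[0,0,-1],"turn":0},
    {"offset":[0,0,-2],"turn":0},
    {"offset":[0,0,-3],"turn":0},
    {"offset":[0,0,-5],"turn":0},
    {"offset":[0,0,-7],"turn":0},
    {"offset":[0,0,-9],"turn":0},
    {"offset":[0,0,-10],"turn":0},
    {"offset":[0,0,-10],"turn":0}
  ]
}}

```text
t: 13.45
eef_pos: [0.5248, 0.0365, 0.412]
ee_rot: [-3.141, 0.003, -2.461]
force: [0.2, -0.3, -1.5]
width: 0.0222
```

Emit:
{"method": "send_rows", "body": {
  "motion": [
    {"offset":[0,0,0],"turn":0},
    {"offset":[0,0,0],"turn":0},
    {"offset":[0,0,0],"turn":0},
    {"offset":[0,0,0],"turn":0},
    {"offset":[0,0,0],"turn":0},
    {"offset":[0,0,0],"turn":0}
  ]
}}

```text
t: 14.05
eef_pos: [0.5248, 0.0364, 0.4103]
ee_rot: [3.142, -0.0, -2.461]
force: [-0.3, 0.8, -2.3]
width: 0.0216
```

```bash
python3 go.py 525.3 35.9 240 -141
python3 - <<'E'
from h import *
s=snap('scene','scene5'); t=snap('top','top5')
cv2.imwrite('pics/c6.png',cv2.resize(s['frame'][110:290,190:370],(600,600),interpolation=cv2.INTER_CUBIC))
P=cloud(s); H,S,V=cv2.split(cv2.cvtColor(s['frame'],cv2.COLOR_BGR2HSV))
m=(H>22)&(H<34)&(S>120)&(P[...,0]>.4)&(P[...,0]<.65)&(abs(P[...,1])<.15); print('ear z',m.sum(),np.percentile(P[m][:,2]*1000,[10,50,90]).round(1) if m.any() else '')
print('now',get_state()['force'],get_state()['qd'].round(4))
E
```

```text
offset cm [-0.01 -0.07  1.13] turn -0.0 | grasp now [524.8  36.4 251.3] rpy [ 180.   -0. -141.] F [-0.3  0.8 -2.3] M [ 0.12 -0.11 -0.02] w 21.6 t 14.05 q [ 0.44  0.11 -0.31 -0.   -1.16 -1.33]
ear z 9 [212.5 213.6 215.4]
now [ 0.53231055 -0.14163144 -0.94213627] [-0.0022 -0.0012  0.001   0.0015 -0.0017  0.0009]
```

View pics/c6.png

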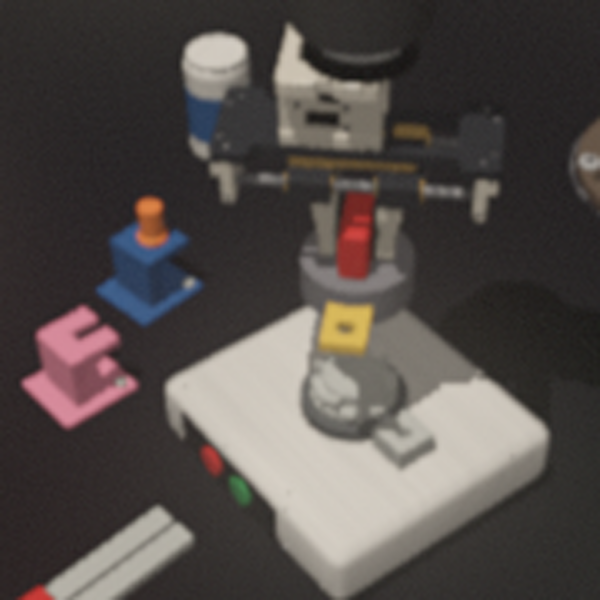

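The cap hangs level and clear of the hub: ear at (347,327), bare hub at (350,390). The pin is still parked at (150,222).

```bash
python3 -c "
from station import *
print(job_done())"
```

```text
the job is handed in; nothing more can be done
None
```

The job is done and handed in at about 14 s of the 61 s allowed.

- **Pin:** I drew the lock pin from the ear and parked it in the blue rest's notch, touching down at about 4 N before letting go. Close-ups after release show it upright with its flange flat on the rest, and it was still there in the last picture.
- **Thread:** Counter-clockwise was blocked, with a torque of about 1.6 N·m, and the bar slipped slightly in the pads there. Clockwise turned freely to 44.5°.
- **Cap:** It lifted straight off and is held level and still. The ear now measures about 213 mm above the table against 99.5 mm when seated, so the cap is about 11 cm up. The last picture shows it clear of the bare hub with only the gripper touching it.
- **Disagreement:** Just before hand-in the vertical force read between −0.9 and −2.3 N. That is noisy and partly below the 1.7 to 3.4 N expected for the cap's weight, but the picture and depth both show the cap in the grip.
- **Bystanders:** The arm's path kept clear of the pan, can, bottle and tongs, but I did not re-measure their positions at the end.

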